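# Swing the forked lay bar about its post to lock a print block against the fence

## Robot

A 6-joint arm with a two-finger parallel gripper is mounted at the origin on the work surface. World frame = base frame: x ahead of the robot, y to its left, z up, the work surface at z = 0. Lengths are in m, angles in rad, forces in N, time in s.
With the tool pointing down it reaches from about 0.275 to 0.725 m from the base axis. Payload 15.9 kg.
Tool frame: the origin (TCP) lies at the very end of the fingers, on their centre line; the grasp point (between the pads) lies 19 mm behind it; z points along the fingers, y is the direction in which the jaws open and shut (so a half turn about z gives the same grasp; the last joint's range is limited). The gripper opens to 85 mm and grips with 20 to 120 N. Pads are 22 mm wide; open, the fingers measure 114 mm over their backs; the gripper's body (76 mm by 85 mm) begins 54 mm behind the grasp point. The pads swing forward as they close: fully open they stand 13 mm farther back than shut.
Start: joints at [-1.18, 0.213, -0.034, 1.323, 0, 1.571], TCP at [0.19, -0.462, 0.231] pointing down, gripper open.
Joint ranges: [-2.98, 2.98], [-0.74, 1.72], [-1.14, 1.35], [-2.1, 2.04], [-1.57, 1.44], [-3.14, 3.14]. Speed limits (rad/s): [1.89, 1.89, 2.39, 2.57, 3.14, 3.14].

## Interface

Orientations are given as a 3x3 rotation matrix whose columns are the frame's x, y, z axes.
In Python, from workcell import arm, imaging, sign_off gives the robot as it stands.
- The arm moves only by the tool step_arm, never from a script. Its argument "plan" is text: rows parted by semicolons, each of 7 numbers parted by spaces: the shift along the tool's x, y, z normalised to -1 to 1, where 1 is 0.02 m, then the turn, a rotation vector about the tool's x, y, z normalised to -1 to 1, where 1 is 0.08 rad, then the opening, from -1 (shut) to 1 (fully open), so that 0 is half open. A call has 1 to 5 rows; each row shifts and turns the commanded pose from where the row before left it, along the tool's axes as they then stand; what a row does not reach is not made up. A row lasts 1/10 s, in which the tool goes at most 50 mm and 8.59 degrees, less where a joint would pass 70% of its speed; a pose out of reach is approached as far as the arm can. A call with a number of a shift or a turn outside -1 to 1 is refused whole. A call with a gripper value outside its range is refused whole. The fingers move at their own pace and stop on an object; "grip_force" is the grip in N (left out, the last holds). Time passes only in rows, so rows that do not move let the fingers close. It gives the time, the measured TCP pose, the force and the opening at its end, in the units of the state.
- arm.observe(): the state, without advancing time (a new reading comes with each control period).
- imaging.camera(name): name is "scene" or "top" or "wrist"; returns a dict with "color" (384x512x3 uint8, red, green, blue), "fx", "fy", "cx", "cy" (pixels), "world_from_camera" (4x4, takes a point from camera to world coordinates). Camera axes: x right, y up, looking along -z (the intrinsics and any distortion apply to the point x, -y, -z); pixel columns grow to the right and rows downward; lengths in m; the calibration is good to about 2 mm. A picture is of the moment at which its call begins. There is no depth.
- sign_off(): hands the job in, once; it reports no verdict.
The state is a dict: "clock": time; "qpos": joint angles; "joint_velocities": joint speeds; "joint_efforts": joint torques, N m; "eef_pos": TCP position; "orientation": TCP orientation; "ft_force": force on the tool from outside, world axes, zero at the start; "moment": the same for the moment, N m; "gripper_width": opening from 0.0 (shut) to 1.0 (fully open).
Only numpy, scipy, OpenCV 4.12 (cv2) and the standard library are available. Lean on these libraries where they do the work, as an engineer would, in place of code of your own. Each camera call takes 0.05 s, during which the arm holds its last target.

## Task

Slide the forked wooden bar along the board until the bottom of its slot presses firmly on the steel post, then, keeping it pressed on the post and flat on the board, swing it about the post into line with the fence so that it pushes the lino block flat against the packing strip on the fence. Finish with a firm but gentle squeeze of the bar on the block (about 10 N; never over 20 N on block or post, which would dent the wood), then let go and leave the bar in line, fork fully on the post. Move the block only with the bar, never with the gripper, and leave everything else alone.

Things in the scene. Friction and masses are not known exactly. Their poses are not given: they have to be found in the camera images.
- board: Green-painted plywood lock-up board, fixed to the table, 360 (x) x 400 (y) x 15 mm; origin at the centre of its underside, z up, top face 15 mm above the origin. Its y axis is the line of the fence. It carries the post at x +51, y -120 mm and the fence, all rigid; turned by up to 0.3 rad on the table.
- post: Upright steel post fixed in the board, 12 mm diameter, 45 mm tall; origin on its axis at the board's top face.
- fence: Fixed aluminium fence on the board, 25 x 190 mm, 22 mm tall, running along the board's y from y -120 to +70 mm; inner face (towards the post) at board x +139 mm. Origin at the middle of that face's lower edge. A brown packing strip, 100 mm long, 20 tall, is clamped on that face and stands out 8 to 14 mm from it: how far differs each time and is not measured, so find it by feel.
- bar: Loose pale wooden lay bar, 240 mm long in all (x from -122 to +120 mm), 34 wide (y), 30 tall, about 0.25 kg, with a red band near its plain +x end. Origin at the centre of its underside, x along its length. It rests flat on the board, askew, with the fork a few centimetres short of the post.
- bar_center (a point): Middle of the bar, half-way up (15 mm above its underside). Good place to grip across it: 84 mm from the middle towards the red end (180 mm from the fork point), where the fingers stay clear of the block when the bar is in line. Pressed from there, the force on the block is about twice the sideways force at the gripper by leverage (beyond what friction takes); sliding bar and block alone takes 2 to 7 N.
- bar_fork (a point): Where the post's axis lies when the slot's bottom bears on the post: on the bar's centre line, 96 mm from the middle towards the fork, half-way up. The bar's -x end is a fork: a slot 14 mm wide and 22 mm deep, open at the end, with splayed lips about 10 mm longer that guide the post in.
- block: Loose printing block, wood faced with grey lino, 60 x 60 x 22 mm, about 0.2 kg, lying between bar and fence, slightly turned, up to 20 mm short of the packing strip; origin at the centre of its underside, x and y roughly along the board's. Home: its +x face flat on the packing strip; then its middle lies at board x +95 to +101 mm, about 95 mm from the post along the fence. The bar, in line, bears on its -x face.
- block_center (a point): Middle of the block, half-way up.
- tin: Bystander: small ink tin on the board's corner, 48 mm diameter, 45 tall.
- tape: Bystander: roll of tape lying on the board, 80 mm diameter, 24 tall.
- cup: Bystander: white cup on the table, 70 mm diameter, 80 tall.
- vase: Bystander: white vase, 70 mm diameter, 200 tall.
- burin: Bystander: graver with a handle, 150 mm long, lying on the table.
- brayer: Bystander: ink roller, about 160 mm long, 34 tall, lying on the table.
- phone: Bystander: black phone, 75 x 150 x 9 mm, lying on the table.
Things that resemble listed ones, but are neither listed nor needed, are in the scene too. Several things have the shape of the bar; the one meant has the colours described above. Leave any green look-alike of the block alone.

How it is judged:
By the outcome, as a careful person would: the job done as asked, in the order asked, and still so for the second after the job is handed in, with the robot touching nothing.
It also fails if it takes over 72 s, if anything falls off the work surface, if the arm or the gripper's body presses on something with over 40 N, if the wrist force passes 120 N, or if a joint passes its speed limit or range.

## Working session

There is one attempt and no reset: what is moved stays moved. The work goes in short steps, Python scripts to look and compute and a tool call to move; the robot and the scene stay as the last step left them, time stands still between calls to the robot, and variables do not carry over. Pictures are saved under pics/ and viewed, and the job is handed in when it is done.

Besides the shell and the picture viewer there is one more tool, called after "Request:" as name(argument=value, ...) on one line, values as JSON. step_arm: Moves the arm, as the interface text tells. Scaled input: -1 to 1 covers 0.02 m each way for a shift and 0.08 rad each way for a turn. Its arguments: {"type":"object","properties":{"plan":{"type":"string"},"grip_force":{"type":"number"}},"required":["plan"]}

```bash
ls; mkdir -p pics; python3 - <<'E'
from workcell import arm, imaging
import cv2
print(arm.observe())
for n in ("scene","top","wrist"):
    c=imaging.camera(n); print(n,c["fx"],c["fy"],c["cx"],c["cy"],[k for k in c]); print(c["world_from_camera"].round(4) if hasattr(c["world_from_camera"],'round') else c["world_from_camera"])
    cv2.imwrite(f"pics/{n}0.png",c["color"][:,:,::-1])
E
```

```text
pics
{'clock': 0.0, 'qpos': array([-1.17999309e+00,  2.13343771e-01, -3.50323697e-02,  1.32348801e+00,
        1.96126326e-05,  1.57080260e+00]), 'joint_velocities': array([ 0.00036341,  0.00277931, -0.00046791, -0.00027136, -0.00125702,
        0.00094649]), 'joint_efforts': array([ 3.55649259e-03, -6.86163282e+01,  4.87119484e+01,  1.75731105e-02,
        3.14878744e-04,  2.45180269e-05]), 'eef_pos': array([ 0.19034834, -0.4620008 ,  0.23083295]), 'orientation': array([[ 9.24605776e-01,  3.80925199e-01, -3.88633886e-04],
       [ 3.80925397e-01, -9.24605241e-01,  9.94785474e-04],
       [ 1.96059265e-05, -1.06782491e-03, -9.99999430e-01]]), 'ft_force': array([ 0.22130377, -0.01183649,  0.86788061]), 'moment': array([-0.00450467, -0.02438099, -0.01370094]), 'gripper_width': 0.9981923768050494}
scene 430.4208742565273 430.4208742565273 260.5249509764244 198.65698550153658 ['color', 'fx', 'fy', 'cx', 'cy', 'world_from_camera']
[[-0.23   -0.796   0.5599  1.1756]
 [ 0.9732 -0.1846  0.1373  0.1754]
 [-0.006   0.5765  0.8171  1.0664]
 [ 0.      0.      0.      1.    ]]
top 451.7803712013344 451.7803712013344 257.1097992884563 190.46009095452823 ['color', 'fx', 'fy', 'cx', 'cy', 'world_from_camera']
[[ 0.0228  0.9892 -0.1445  0.3117]
 [-0.9997  0.0218 -0.0082  0.0028]
 [-0.0049  0.1447  0.9895  1.3099]
 [ 0.      0.      0.      1.    ]]
wrist 278.2206254154695 278.2206254154695 251.20642945294205 191.87279429924877 ['color', 'fx', 'fy', 'cx', 'cy', 'world_from_camera']
[[ 3.816e-01  8.859e-01  2.638e-01  2.573e-01]
 [-9.243e-01  3.657e-01  1.092e-01 -4.348e-01]
 [ 2.000e-04 -2.855e-01  9.584e-01  3.731e-01]
 [ 0.000e+00  0.000e+00  0.000e+00  1.000e+00]]
```

View pics/top0.png

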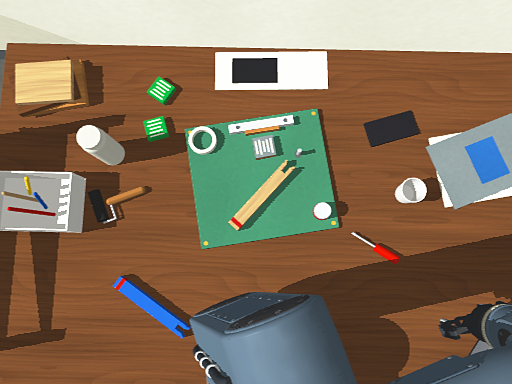

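View pics/scene0.png

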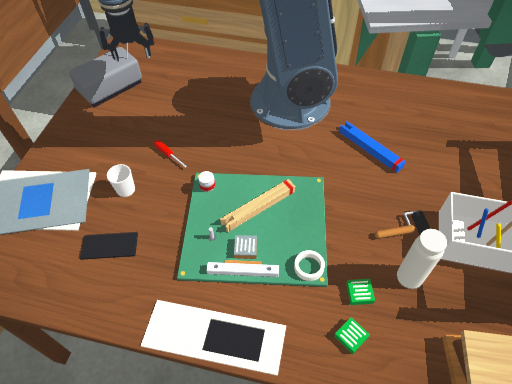

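View pics/wrist0.png

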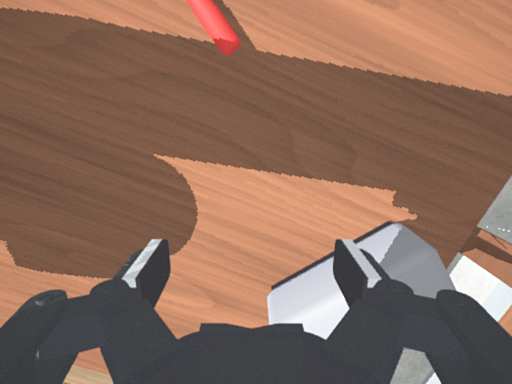

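```bash
cat > h.py <<'E'
import numpy as np, cv2
from workcell import arm, imaging
def ray(c,u,v):
    T=np.array(c["world_from_camera"]); d=np.array([(u-c["cx"])/c["fx"],-(v-c["cy"])/c["fy"],-1.0])
    return T[:3,3],T[:3,:3]@d
def onz(c,u,v,z):
    o,d=ray(c,u,v); return o+d*(z-o[2])/d[2]
def proj(c,p):
    T=np.array(c["world_from_camera"]); q=T[:3,:3].T@(np.array(p)-T[:3,3])
    return np.array([c["cx"]+c["fx"]*q[0]/-q[2], c["cy"]-c["fy"]*q[1]/-q[2]])
def greenmask(c):
    h=cv2.cvtColor(c["color"],cv2.COLOR_RGB2HSV)
    return cv2.inRange(h,(65,60,40),(95,255,255))
def fitboard(c):
    m=greenmask(c); cs,_=cv2.findContours(m,cv2.RETR_EXTERNAL,cv2.CHAIN_APPROX_NONE)
    k=max(cs,key=cv2.contourArea); hull=cv2.convexHull(k)
    P=np.array([onz(c,u,v,0.015)[:2] for u,v in hull[:,0].astype(float)])
    r=cv2.minAreaRect((P*1000).astype(np.float32))
    return r, hull
E
python3 - <<'E'
from h import *
for n in("top","scene"):
    c=imaging.camera(n)
    r,hull=fitboard(c); print(n,r)
    b=cv2.boxPoints(r)/1000; print(b.round(3))
    np.save(f"{n}.npy",c["color"])
    vis=c["color"].copy()
    for p in b:
        u=proj(c,[*p,0.015]); cv2.circle(vis,tuple(int(round(x)) for x in u),2,(255,0,255),1)
    (x0,y0,x1,y1)=(180,95,345,255) if n=="top" else (170,165,335,290)
    cv2.imwrite(f"pics/{n}_zoom.png",cv2.resize(vis[y0:y1,x0:x1],None,fx=4.5,fy=4.5 if n=='scene' else 3.7,interpolation=cv2.INTER_CUBIC)[:,:,::-1])
E
```

```text
top ((540.8912353515625, 5.0914459228515625), (358.0110168457031, 399.4138488769531), 10.319780349731445)
[[ 0.329  0.17 ]
 [ 0.401 -0.223]
 [ 0.753 -0.159]
 [ 0.681  0.234]]
scene ((545.8515625, 4.6046142578125), (362.5289001464844, 398.239013671875), 10.350541114807129)
[[ 0.332  0.168]
 [ 0.403 -0.224]
 [ 0.76  -0.159]
 [ 0.688  0.233]]
```

View pics/top_zoom.png

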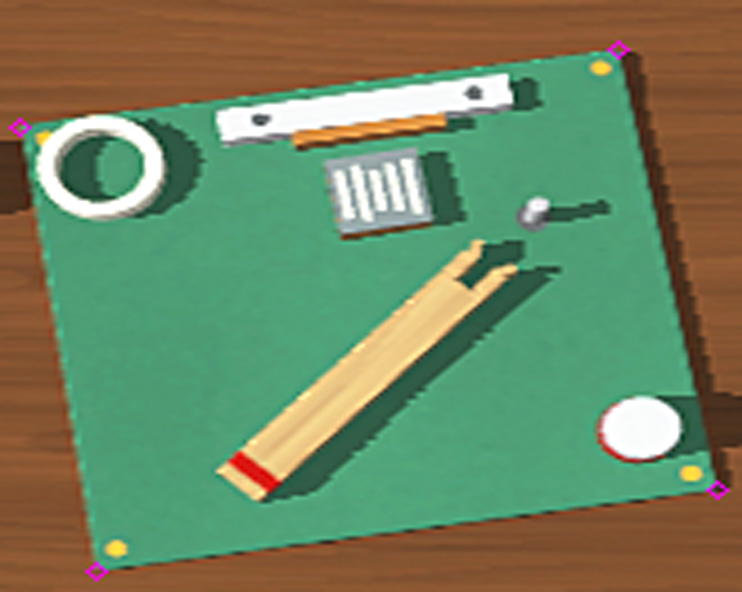

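View pics/scene_zoom.png

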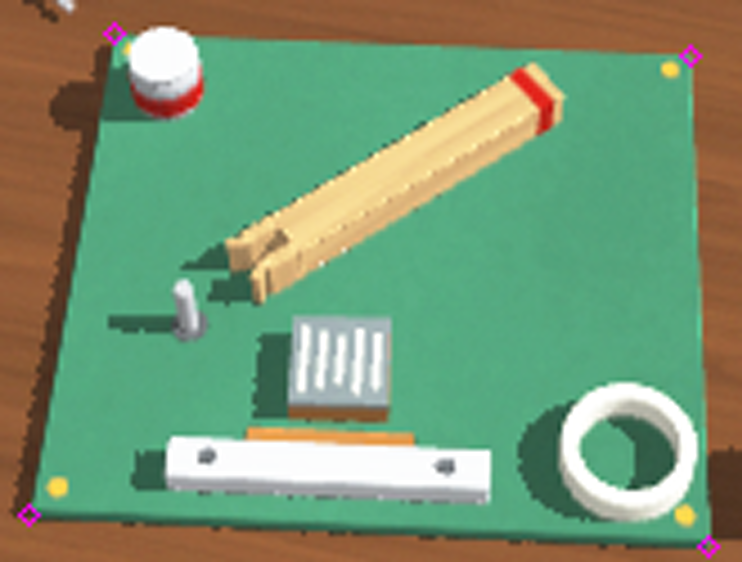

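```bash
python3 - <<'E'
from h import *
th=0.1803; C=np.array([.5434,.0049]); R=np.array([[np.cos(th),-np.sin(th)],[np.sin(th),np.cos(th)]])
B=lambda w:(R.T@(np.array(w)[:2]-C)*1000).round(1)
top={ 'n':('top',180,95,4.5,3.7),'redL':(217,470),'redR':(262,500),'lipL':(478,240),'lipR':(515,268),'slotL':(458,277),'slotR':(472,287),
}
sc={'n':('scene',170,165,4.5,4.5),'redR':(537,64),'redL':(563,95),'lipR':(228,240),'lipL':(255,268)}
cs={n:imaging.camera(n) for n in('top','scene')}
for d in(top,sc):
    n,x0,y0,fx,fy=d['n']
    for k,(u,v) in list(d.items())[1:]:
        p=onz(cs[n],x0+u/fx-.4,y0+v/fy-.4,.045); print(n,k,p.round(4),B(p))
# post top, block, tape
for n,x0,y0,fx,fy,it in (('top',180,95,4.5,3.7,[('post',541,201,.06),('tape',102,165,.039),('blkTL',325,160,.037),('blkTR',418,148,.037),('blkBR',432,220,.037),('blkBL',343,233,.037),('strip',295,134,.035),('stripR',447,115,.035),('fenceL',218,110,.037),('fenceR',505,74,.037),('tin',641,427,.06)]),
 ('scene',170,165,4.5,4.5,[('post',182,287,.06),('tape',627,440,.039),('blk1',295,318,.037),('blk2',391,318,.037),('blk3',389,405,.037),('blk4',289,405,.037),('strip1',247,430,.035),('strip2',413,435,.035),('tin',165,55,.06)])):
    for k,u,v,z in it:
        p=onz(cs[n],x0+u/fx-.4,y0+v/fy-.4,z); print(n,k,p.round(4),B(p))
# bar contour
for n in cs:
    h=cv2.cvtColor(cs[n]["color"],cv2.COLOR_RGB2HSV)
    print(n,h[190,262] if n=='top' else h[207,258])
E
```

```text
top redL [0.4064 0.0933 0.045 ] [-118.9  111.5]
top redR [0.3844 0.0646 0.045 ] [-145.7   87.2]
top lipL [ 0.5878 -0.0668  0.045 ] [ 30.8 -78.5]
top lipR [ 0.5663 -0.0905  0.045 ] [  5.4 -97.9]
top slotL [ 0.5584 -0.0545  0.045 ] [  4.1 -61.1]
top slotR [ 0.5508 -0.0635  0.045 ] [ -5.  -68.6]
scene redR [0.3855 0.07   0.045 ] [-143.6   92.3]
scene redL [0.4071 0.0916 0.045 ] [-118.6  109.8]
scene lipR [ 0.566  -0.0915  0.045 ] [  4.9 -98.9]
scene lipL [ 0.582  -0.0694  0.045 ] [ 24.6 -80. ]
top post [ 0.6159 -0.1052  0.06  ] [  51.5 -121.3]
top tape [0.6437 0.1753 0.039 ] [129.2 149.6]
top blkTL [0.6513 0.0321 0.037 ] [111.1   7.4]
top blkTR [ 0.6623 -0.0276  0.037 ] [111.1 -53.3]
top blkBR [ 0.6048 -0.0376  0.037 ] [ 52.8 -52.8]
top blkBL [0.5932 0.0192 0.037 ] [51.6  5.1]
top strip [0.6725 0.0521 0.035 ] [135.4  23.2]
top stripR [ 0.69   -0.0459  0.035 ] [135.1 -76.3]
top fenceL [0.6903 0.1023 0.037 ] [162.   69.5]
top fenceR [ 0.7236 -0.0829  0.037 ] [ 161.5 -118.7]
top tin [ 0.4435 -0.1684  0.06  ] [-129.4 -152.6]
scene post [ 0.6138 -0.1053  0.06  ] [  49.5 -121. ]
scene tape [0.6433 0.1747 0.039 ] [128.7 149.2]
scene blk1 [ 0.6065 -0.0375  0.037 ] [ 54.5 -53. ]
scene blk2 [0.5931 0.0199 0.037 ] [51.6  5.9]
scene blk3 [0.6516 0.0329 0.037 ] [111.4   8.1]
scene blk4 [ 0.6651 -0.0252  0.037 ] [114.3 -51.4]
scene strip1 [ 0.6858 -0.0454  0.035 ] [131.  -75.1]
scene strip2 [0.6666 0.0511 0.035 ] [129.5  23.3]
scene tin [ 0.4451 -0.1691  0.06  ] [-127.9 -153.5]
top [ 20 111 238]
scene [ 21 105 244]
```

```bash
cat >> h.py <<'E'
TH=0.1803; CB=np.array([.5434,.0049]); RB=np.array([[np.cos(TH),-np.sin(TH)],[np.sin(TH),np.cos(TH)]])
def B(w): return (RB.T@(np.array(w)[:2]-CB)*1000).round(1)
def W(b): return CB+RB@np.array(b)/1000
from scipy.spatial.transform import Rotation as Ro
def Rdown(yaw): # tool x at world angle yaw, z down
    c,s=np.cos(yaw),np.sin(yaw); return np.array([[c,s,0],[s,-c,0],[0,0,-1.]])
def rows(p1,yaw,n,grip,p0=None,R0=None):
    s=arm.observe(); p=np.array(s["eef_pos"] if p0 is None else p0); R=np.array(s["orientation"] if R0 is None else R0)
    p1=np.array(p1); R1=Rdown(yaw); out=[]
    for i in range(n):
        k=n-i
        d=R.T@((p1-p)/k)/.02
        rv=Ro.from_matrix(R.T@R1).as_rotvec()/k
        t=rv/.08
        row=np.concatenate([d,t]).round(2); out.append(" ".join(f"{x+0:g}" for x in row)+f" {grip}")
        p=p+R@(row[:3]*.02); R=R@Ro.from_rotvec(row[3:]*.08).as_matrix()
    for i in range(0,n,5): print(";".join(out[i:i+5]))
    print("end",p.round(4), "maxabs check")
def st():
    s=arm.observe(); R=s["orientation"]
    print("t",round(s["clock"],2),"p",np.round(s["eef_pos"],4),"yaw",round(np.degrees(np.arctan2(R[1,0],R[0,0])),2),"F",np.round(s["ft_force"],2),"M",np.round(s["moment"],2),"w",round(s["gripper_width"],3),"Bd",B(s["eef_pos"]))
    return s
E
python3 - <<'E'
from h import *
rows([.422,.0565,.15],np.radians(138.4),30,1)
E
```

```text
0.69 -0.65 0.14 0 0 -0.84 1;0.73 -0.6 0.14 0 0 -0.84 1;0.77 -0.55 0.14 0 0 -0.84 1;0.8 -0.5 0.13 0 0 -0.84 1;0.83 -0.45 0.14 0 0 -0.84 1
0.86 -0.39 0.13 0 0 -0.84 1;0.89 -0.33 0.14 0 0 -0.84 1;0.91 -0.27 0.13 0 0 -0.84 1;0.92 -0.21 0.14 0 0 -0.84 1;0.94 -0.15 0.13 0 0 -0.85 1
0.94 -0.08 0.14 0 0 -0.84 1;0.95 -0.02 0.13 0 0 -0.85 1;0.95 0.04 0.14 0 0 -0.84 1;0.94 0.11 0.13 0 0 -0.85 1;0.93 0.17 0.14 0 0 -0.84 1
0.92 0.23 0.13 0 0 -0.85 1;0.9 0.3 0.14 0 0 -0.84 1;0.88 0.36 0.13 0 0 -0.85 1;0.85 0.41 0.14 0 0 -0.84 1;0.82 0.47 0.13 0 0 -0.85 1
0.79 0.53 0.14 0 0 -0.84 1;0.75 0.58 0.13 0 0 -0.85 1;0.71 0.63 0.14 0 0 -0.84 1;0.67 0.67 0.13 0 0 -0.85 1;0.62 0.72 0.14 0 0 -0.84 1
0.57 0.75 0.13 0 0 -0.85 1;0.51 0.79 0.14 0 0 -0.84 1;0.46 0.83 0.13 0 0 -0.85 1;0.4 0.85 0.14 0 0 -0.84 1;0.35 0.88 0.13 0 0 -0.85 1
end [0.422  0.0565 0.1501] maxabs check
```

Request:
step_arm(plan="0.7 -0.65 0.1 0 0 -0.84 1;0.73 -0.6 0.1 0 0 -0.84 1;0.77 -0.55 0.1 0 0 -0.84 1;0.8 -0.5 0.1 0 0 -0.84 1;0.83 -0.45 0.1 0 0 -0.84 1")

```text
clock: 0.85
eef_pos: [0.2295, -0.3752, 0.2212]
orientation: [[0.746, 0.666, 0.0], [0.666, -0.746, 0.0], [0.0, 0.0, -1.0]]
ft_force: [0.5, -0.1, -0.1]
gripper_width: 0.999
```

Request:
step_arm(plan="0.86 -0.39 0.13 0 0 -0.84 1;0.89 -0.33 0.14 0 0 -0.84 1;0.91 -0.27 0.13 0 0 -0.84 1;0.92 -0.21 0.14 0 0 -0.84 1;0.94 -0.15 0.13 0 0 -0.85 1")

```text
clock: 1.35
eef_pos: [0.2681, -0.2887, 0.2078]
orientation: [[0.483, 0.875, 0.0], [0.875, -0.483, -0.0], [-0.0, 0.0, -1.0]]
ft_force: [0.2, 0.5, 0.5]
gripper_width: 0.998
```

Request:
step_arm(plan="0.94 -0.08 0.14 0 0 -0.84 1;0.95 -0.02 0.13 0 0 -0.85 1;0.95 0.04 0.14 0 0 -0.84 1;0.94 0.11 0.13 0 0 -0.85 1;0.93 0.17 0.14 0 0 -0.84 1")

```text
clock: 1.85
eef_pos: [0.3067, -0.2022, 0.1943]
orientation: [[0.166, 0.986, 0.0], [0.986, -0.166, -0.0], [-0.0, 0.0, -1.0]]
ft_force: [1.0, -0.9, 0.1]
gripper_width: 1.004
```

Request:
step_arm(plan="0.92 0.23 0.13 0 0 -0.85 1;0.9 0.3 0.14 0 0 -0.84 1;0.88 0.36 0.13 0 0 -0.85 1;0.85 0.41 0.14 0 0 -0.84 1;0.82 0.47 0.13 0 0 -0.85 1")

```text
clock: 2.35
eef_pos: [0.3452, -0.1156, 0.1809]
orientation: [[-0.171, 0.985, 0.0], [0.985, 0.171, -0.0], [-0.0, 0.0, -1.0]]
ft_force: [0.9, -0.2, -0.9]
gripper_width: 0.998
```

Request:
step_arm(plan="0.79 0.53 0.14 0 0 -0.84 1;0.75 0.58 0.13 0 0 -0.85 1;0.71 0.63 0.14 0 0 -0.84 1;0.67 0.67 0.13 0 0 -0.85 1;0.62 0.72 0.14 0 0 -0.84 1")

```text
clock: 2.85
eef_pos: [0.384, -0.0289, 0.1673]
orientation: [[-0.488, 0.873, 0.0], [0.873, 0.488, -0.0], [-0.0, 0.0, -1.0]]
ft_force: [0.4, 0.2, -0.4]
gripper_width: 1.005
```

Request:
step_arm(plan="0.57 0.75 0.13 0 0 -0.85 1;0.51 0.79 0.14 0 0 -0.84 1;0.46 0.83 0.13 0 0 -0.85 1;0.4 0.85 0.14 0 0 -0.84 1;0.35 0.88 0.13 0 0 -0.85 1")

```text
clock: 3.35
eef_pos: [0.4224, 0.0572, 0.1538]
orientation: [[-0.75, 0.662, 0.0], [0.662, 0.75, -0.0], [-0.0, -0.0, -1.0]]
ft_force: [0.4, 0.3, -0.6]
gripper_width: 0.998
```

```bash
python3 - <<'E'
from h import *
st()
c=imaging.camera("wrist"); np.save("w1.npy",c["color"])
cv2.imwrite("pics/wrist1.png",c["color"][:,:,::-1])
print(np.array(c["world_from_camera"]).round(3))
st()
E
```

```text
t 3.35 p [0.4224 0.0572 0.1538] yaw 138.56 F [ 0.44  0.31 -0.63] M [-0.03 -0.04  0.02] w 0.998 Bd [-109.7   73.2]
[[ 0.661 -0.719 -0.213  0.368]
 [ 0.75   0.633  0.19   0.105]
 [-0.001 -0.285  0.958  0.296]
 [ 0.     0.     0.     1.   ]]
t 3.4 p [0.4233 0.059  0.1535] yaw 138.86 F [-0.71 -0.3   0.12] M [-0.03  0.11  0.08] w 0.997 Bd [-108.5   74.8]
```

View pics/wrist1.png

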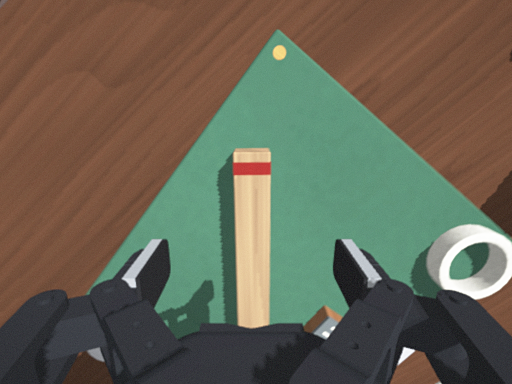

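The wrist view shows the bar upright between the fingers: plain end at about (252,150), edges at columns about 234–271, midline near the finger midline (about 251). I'll measure its axis from this view.

```bash
python3 - <<'E'
from h import *
c=imaging.camera("wrist"); im=c["color"]; s=st()
h=cv2.cvtColor(im,cv2.COLOR_RGB2HSV)
P=[]
for v in (185,200,220,240,260,280,300):
    m=(h[v,:,0]<26)&(h[v,:,0]>12)&(h[v,:,2]>170); m[:215]=0;m[300:]=0
    x=np.where(m)[0]; a,b=onz(c,x[0]-.5,v,.045),onz(c,x[-1]+.5,v,.045)
    P.append((a+b)/2); print(v,x[0],x[-1],round(np.linalg.norm(a-b)*1000,1),B((a+b)/2))
P=np.array(P); d=P[0]-P[-1]; print("dir",np.degrees(np.arctan2(d[1],d[0])))
R=s["orientation"]; 
for v in(148,150,152,154): print(v,onz(c,252,v,.045).round(4))
for p in P[[0,-1]]: print("tool frame",(R.T@(p-s["eef_pos"])*1000).round(1))
e=onz(c,252,154,.045); print("end tool",(R.T@(e-s["eef_pos"])*1000).round(1))
E
```

```text
t 3.45 p [0.4226 0.0579 0.1536] yaw 138.62 F [0.22 0.07 0.34] M [ 0.04 -0.01 -0.04] w 0.999 Bd [-109.3   73.8]
185 231 266 33.6 [-113.5   76.4]
200 232 266 33.2 [-104.    65.2]
220 232 266 33.9 [-91.3  49.2]
240 233 266 33.7 [-77.7  32.8]
260 233 265 33.5 [-64.2  15. ]
280 233 265 34.2 [-49.7  -3.2]
300 234 265 34.0 [-34.  -22.1]
dir 139.22752615364718
148 [0.3942 0.0848 0.045 ]
150 [0.3956 0.0836 0.045 ]
152 [0.3969 0.0824 0.045 ]
154 [0.3983 0.0812 0.045 ]
tool frame [  4.6  -1.7 108.6]
tool frame [-121.9   -0.3  108.5]
end tool [ 33.7   1.4 108.6]
```

Request:
step_arm(plan="0 -0.03 1 0 0 0 1;0 -0.02 1 0 0 0 1;0 0 1 0 0 0 1;0 0 1 0 0 0 1;0 0 1 0 0 0 1")

```text
clock: 3.95
eef_pos: [0.4213, 0.0553, 0.0533]
orientation: [[-0.747, 0.665, 0.0], [0.665, 0.747, -0.0], [-0.0, 0.0, -1.0]]
ft_force: [0.3, 0.5, -0.6]
gripper_width: 1.0
```

Request:
step_arm(plan="0 0 0.9 0 0 0 1;0 0 0.5 0 0 0 1;0 0 0.25 0 0 0 1;0 0 0 0 0 0 1")

```text
clock: 4.35
eef_pos: [0.4214, 0.0556, 0.0209]
orientation: [[-0.747, 0.664, -0.0], [0.664, 0.747, -0.0], [0.0, -0.0, -1.0]]
ft_force: [-0.1, 0.1, 0.4]
gripper_width: 0.997
```

Request:
step_arm(plan="0 0 0.12 0 0 0 -0.1;0 0 0 0 0 0 -0.1;0 0 0 0 0 0 -0.1;0 0 0 0 0 0 -0.1;0 0 0 0 0 0 -0.1", grip_force=40)

```text
clock: 4.85
eef_pos: [0.4217, 0.0558, 0.0187]
orientation: [[-0.748, 0.664, 0.0], [0.664, 0.748, 0.0], [-0.0, 0.0, -1.0]]
ft_force: [0.4, 0.7, -0.2]
gripper_width: 0.452
```

Request:
step_arm(plan="0 0 0 0 0 0 -1;0 0 0 0 0 0 -1;0 0 0 0 0 0 -1;0 0 0 0 0 0 -1")

```text
clock: 5.25
eef_pos: [0.4219, 0.0559, 0.0189]
orientation: [[-0.748, 0.664, 0.001], [0.664, 0.748, 0.0], [-0.0, 0.001, -1.0]]
ft_force: [-1.4, 0.8, 5.3]
gripper_width: 0.393
```

```bash
python3 - <<'E'
from h import *
c=imaging.camera("wrist"); cv2.imwrite("pics/wrist2.png",c["color"][:,:,::-1])
c=imaging.camera("top"); cv2.imwrite("pics/top2.png",cv2.resize(c["color"][90:260,175:350],None,fx=4,fy=3.5)[:,:,::-1])
for i in range(3): imaging.camera("top"); st()
E
```

```text
t 5.4 p [0.4219 0.0559 0.0189] yaw 138.41 F [-0.68  1.7   6.36] M [0.1  0.2  0.05] w 0.392 Bd [-110.4   72. ]
t 5.45 p [0.4218 0.0559 0.0189] yaw 138.41 F [-0.36  0.77  5.98] M [0.12 0.17 0.08] w 0.388 Bd [-110.4   72. ]
t 5.5 p [0.4219 0.0559 0.0189] yaw 138.41 F [-0.51  1.79  6.  ] M [0.19 0.18 0.1 ] w 0.388 Bd [-110.4   72. ]
```

View pics/wrist2.png

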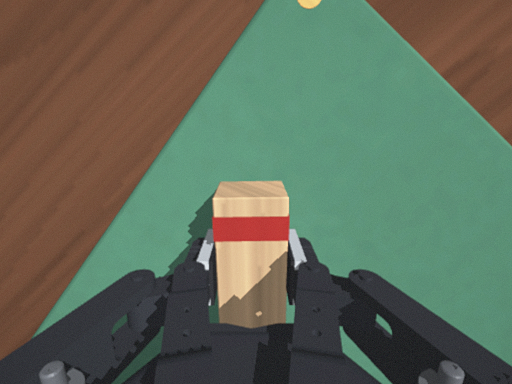

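View pics/top2.png

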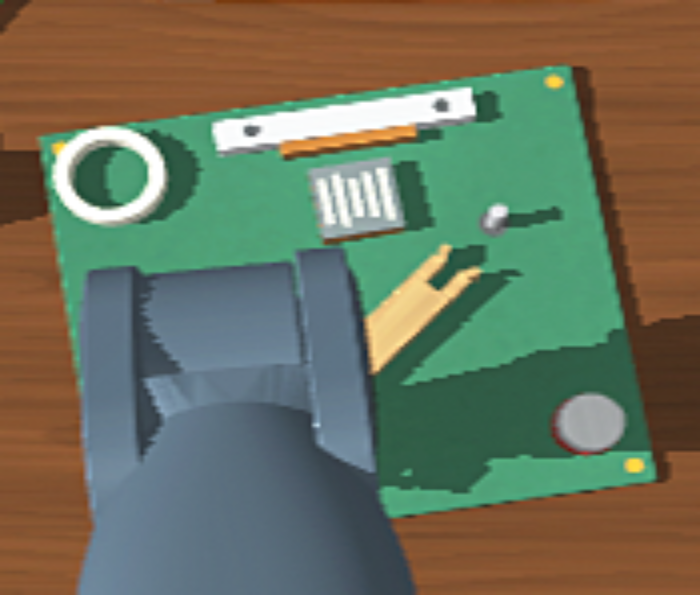

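Grip good (opening about 33 mm, bar pressed lightly down). The bar must go about 71 mm along itself and 8 mm sideways. I'll do half of it, then look.

Request:
step_arm(plan="-0.2 0.07 0 0 0 0 -1;-0.4 0.07 0 0 0 0 -1;-0.4 0.07 0 0 0 0 -1;-0.4 0.1 0 0 0 0 -1;-0.3 0.09 0 0 0 0 -1")

```text
clock: 6.0
eef_pos: [0.4518, 0.0396, 0.0188]
orientation: [[-0.748, 0.664, -0.001], [0.664, 0.748, 0.002], [0.002, 0.0, -1.0]]
ft_force: [-11.7, 7.8, 19.6]
gripper_width: 0.392
```

Request:
step_arm(plan="-0.1 0 0 0 0 0 -1;0 0 0 0 0 0 -1")

```text
clock: 6.2
eef_pos: [0.4538, 0.0382, 0.0189]
orientation: [[-0.748, 0.664, -0.0], [0.664, 0.748, 0.001], [0.001, 0.001, -1.0]]
ft_force: [-2.9, 4.3, 10.0]
gripper_width: 0.391
```

```bash
python3 - <<'E'
from h import *
for n,(x0,y0,x1,y1) in (("top",(255,130,320,190)),("scene",(180,190,290,260))):
    c=imaging.camera(n); st()
    cv2.imwrite(f"pics/{n}3.png",cv2.resize(c["color"][y0:y1,x0:x1],None,fx=7,fy=7,interpolation=cv2.INTER_CUBIC)[:,:,::-1])
E
```

```text
t 6.25 p [0.4538 0.0383 0.0189] yaw 138.41 F [-3.41  3.9   9.97] M [ 0.74  0.67 -0.01] w 0.389 Bd [-82.2  48.9]
t 6.3 p [0.4538 0.0383 0.0189] yaw 138.42 F [-3.49  3.4   8.81] M [ 0.71  0.62 -0.07] w 0.391 Bd [-82.2  48.9]
```

View pics/top3.png

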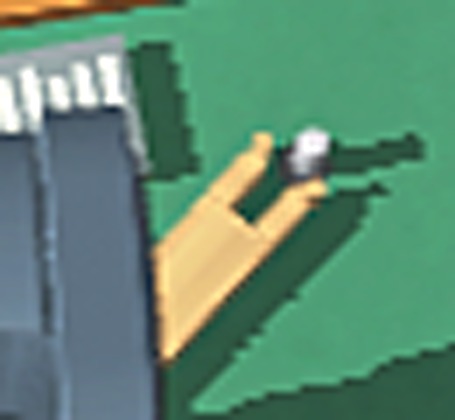

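View pics/scene3.png

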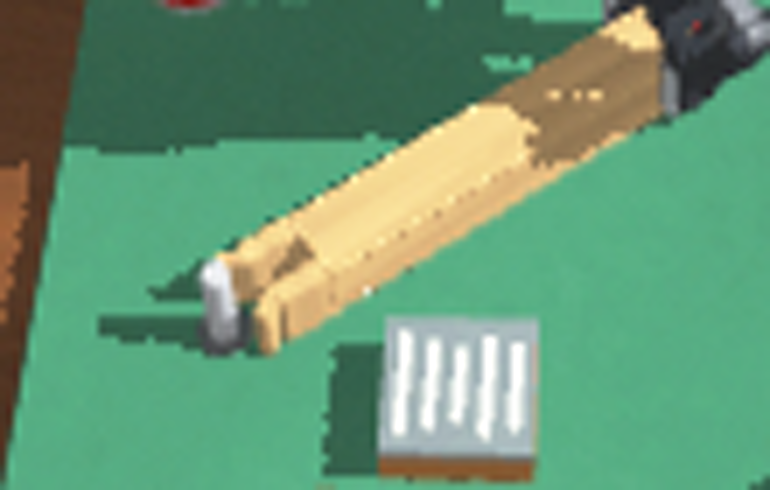

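```bash
python3 - <<'E'
from h import *
s=arm.observe(); R=np.array(s["orientation"])[:2,:2]; 
T=lambda p:(R.T@(p[:2]-s["eef_pos"][:2])*1000).round(1)
c=imaging.camera("top")
for k,u,v,z in (("post",313,140,.06),("lipL",263,140,.045),("lipR",320,188,.045),("slL",232,207,.045),("slR",257,228,.045)):
    p=onz(c,255+u/7-.4,130+v/7-.4,z); print("top",k,T(p))
c=imaging.camera("scene")
for k,u,v,z in (("post",212,266,.06),("lipR",222,256,.045),("lipL",263,300,.045),("slot",303,240,.045),("slotL",313,264,.045)):
    p=onz(c,180+u/7-.4,190+v/7-.4,z); print("scene",k,T(p))
print("post from board",T(W([50.8,-120.7])))
E
```

```text
top post [-214.    0.]
top lipL [-203.7   16.5]
top lipR [-204.6  -14.1]
top slL [-174.3    6.9]
top slR [-174.8   -6.4]
scene post [-214.    -3.5]
scene lipR [-204.9  -13.9]
scene lipL [-202.3   12.8]
scene slot [-174.6   -1.6]
scene slotL [-177.3   10.1]
post from board [-2.155e+02  1.000e-01]
```

Request:
step_arm(plan="0 0 -0.02 0 0 0 -1;0 0 0 0 0 0 -1")

```text
clock: 6.6
eef_pos: [0.4537, 0.0379, 0.0189]
orientation: [[-0.748, 0.664, -0.0], [0.664, 0.748, 0.0], [0.0, -0.0, -1.0]]
ft_force: [-0.4, 1.1, 0.2]
gripper_width: 0.39
```

Request:
step_arm(plan="-0.15 0 0.005 0 0 0 -1;-0.25 0 0 0 0 0 -1;-0.25 0 0 0 0 0 -1;-0.2 0 0 0 0 0 -1;-0.15 0 0 0 0 0 -1")

```text
clock: 7.1
eef_pos: [0.4681, 0.0249, 0.0189]
orientation: [[-0.748, 0.664, -0.001], [0.664, 0.748, 0.001], [0.002, 0.0, -1.0]]
ft_force: [-5.8, 4.0, 8.9]
gripper_width: 0.391
```

```bash
cat >> h.py <<'E'
def tf():
    s=st(); R=np.array(s["orientation"]); print("  Ftool",(R.T@np.array(s["ft_force"])).round(2),"Mtool",(R.T@np.array(s["moment"])).round(2),"q",np.round(s["qpos"],2)); return s
E
python3 -c "
from h import *
tf()"
```

```text
t 7.1 p [0.4681 0.0249 0.0189] yaw 138.4 F [-5.76  3.97  8.9 ] M [ 0.81  1.   -0.17] w 0.391 Bd [-70.5  33.1]
  Ftool [ 6.96 -0.85 -8.89] Mtool [0.06 1.28 0.17] q [ 0.05  0.3  -0.49  0.78  0.    0.78]
```

Request:
step_arm(plan="-0.12 0 0 0 0 0 -1;-0.12 0 0 0 0 0 -1;-0.12 0 0 0 0 0 -1;-0.1 0 0 0 0 0 -1;-0.05 0 0 0 0 0 -1")

```text
clock: 7.6
eef_pos: [0.4761, 0.0179, 0.0188]
orientation: [[-0.748, 0.664, -0.001], [0.664, 0.748, 0.001], [0.001, 0.0, -1.0]]
ft_force: [-5.2, 3.1, 7.5]
gripper_width: 0.388
```

```bash
python3 -c "
from h import *
tf()"
```

```text
t 7.6 p [0.4761 0.0179 0.0188] yaw 138.41 F [-5.22  3.08  7.52] M [ 0.8   0.76 -0.  ] w 0.388 Bd [-63.9  24.9]
  Ftool [ 5.96 -1.16 -7.51] Mtool [-0.09  1.1   0.  ] q [ 0.04  0.32 -0.47  0.79  0.    0.76]
```

Request:
step_arm(plan="-0.05 0 0 0 0 0 -1;-0.05 0 0 0 0 0 -1;-0.04 0 0 0 0 0 -1")

```text
clock: 7.9
eef_pos: [0.4781, 0.0162, 0.0188]
orientation: [[-0.748, 0.664, -0.001], [0.664, 0.748, 0.001], [0.001, 0.0, -1.0]]
ft_force: [-4.5, 4.1, 6.8]
gripper_width: 0.39
```

Request:
step_arm(plan="-0.03 0 0 0 0 0 -1;-0.03 0 0 0 0 0 -1")

```text
clock: 8.1
eef_pos: [0.479, 0.0154, 0.0189]
orientation: [[-0.748, 0.664, -0.001], [0.664, 0.748, 0.001], [0.001, 0.0, -1.0]]
ft_force: [-4.3, 3.0, 6.5]
gripper_width: 0.388
```

Request:
step_arm(plan="-0.03 0 0 0 0 0 -1;-0.03 0 0 0 0 0 -1")

```text
clock: 8.3
eef_pos: [0.4793, 0.015, 0.0188]
orientation: [[-0.748, 0.664, -0.002], [0.664, 0.748, 0.002], [0.002, 0.0, -1.0]]
ft_force: [-11.6, 10.9, 13.4]
gripper_width: 0.392
```

Request:
step_arm(plan="-0.03 0 0 0 0 0 -1;-0.02 0 0 0 0 0 -1")

```text
clock: 8.5
eef_pos: [0.4794, 0.015, 0.0188]
orientation: [[-0.748, 0.663, -0.003], [0.663, 0.748, 0.003], [0.004, 0.001, -1.0]]
ft_force: [-16.1, 14.6, 18.9]
gripper_width: 0.391
```

Request:
step_arm(plan="0.05 0 0 0 0 0 -1;0.03 0 0 0 0 0 -1;0 0 0 0 0 0 -1")

```text
clock: 8.8
eef_pos: [0.4794, 0.015, 0.0189]
orientation: [[-0.748, 0.664, -0.001], [0.664, 0.748, 0.001], [0.001, 0.0, -1.0]]
ft_force: [-5.3, 4.8, 6.8]
gripper_width: 0.389
```

```bash
python3 - <<'E'
from h import *
for n,(x0,y0,x1,y1) in (("top",(255,130,320,190)),("scene",(180,190,290,260))):
    c=imaging.camera(n); tf()
    cv2.imwrite(f"pics/{n}4.png",cv2.resize(c["color"][y0:y1,x0:x1],None,fx=7,fy=7,interpolation=cv2.INTER_CUBIC)[:,:,::-1])
E
```

```text
t 8.85 p [0.4794 0.0151 0.0189] yaw 138.42 F [-5.    4.9   7.74] M [0.83 0.83 0.03] w 0.39 Bd [-61.2  21.5]
  Ftool [ 7.    0.35 -7.73] Mtool [-0.07  1.17 -0.03] q [ 0.03  0.32 -0.46  0.79  0.    0.76]
t 8.9 p [0.4794 0.015  0.0189] yaw 138.41 F [-4.74  4.3   6.97] M [0.84 0.79 0.01] w 0.387 Bd [-61.2  21.4]
  Ftool [ 6.41  0.08 -6.96] Mtool [-0.1   1.15 -0.01] q [ 0.03  0.32 -0.46  0.79  0.    0.76]
```

View pics/top4.png

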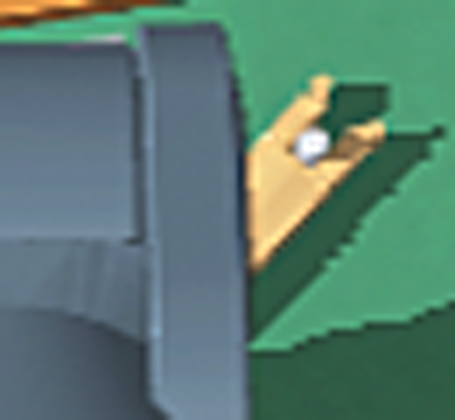

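View pics/scene4.png

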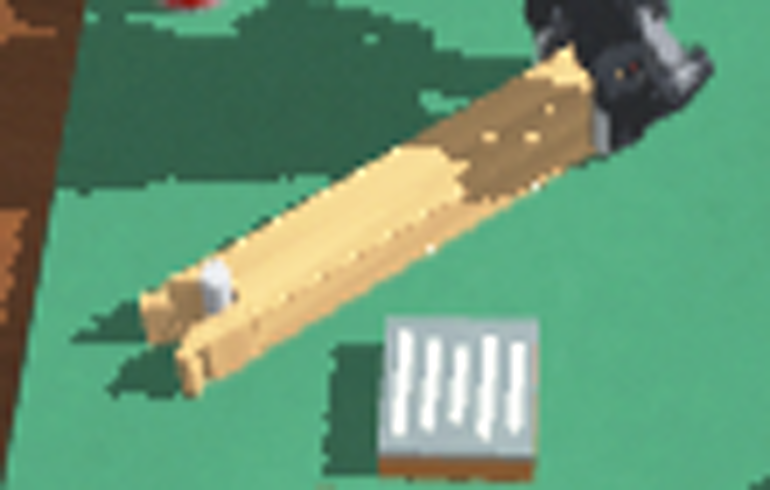

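Post seated in the slot bottom (both views), about 6.5 N axial. Start swinging about the post in arcs.

Request:
step_arm(plan="-0.003 0.216 0 0 0 0.3 -1;-0.003 0.216 0 0 0 0.3 -1;-0.003 0.216 0 0 0 0.3 -1;-0.003 0.216 0 0 0 0.3 -1")

```text
clock: 9.3
eef_pos: [0.4909, 0.027, 0.0189]
orientation: [[-0.68, 0.733, -0.002], [0.733, 0.68, -0.0], [0.001, -0.002, -1.0]]
ft_force: [-11.2, -1.5, 14.2]
gripper_width: 0.391
```

```bash
cat >> h.py <<'E'
POST=W([50.8,-120.7])
def pol():
    s=tf(); v=np.array(s["eef_pos"])[:2]-POST; R=s["orientation"]
    yaw=np.degrees(np.arctan2(R[1,0],R[0,0]))-np.degrees(TH)-90
    print("  r",round(np.linalg.norm(v)*1000,2),"phi_pos",round(np.degrees(np.arctan2(v[1],v[0])-TH)-90,2),"phi_yaw",round(yaw,2))
E
python3 -c "
from h import *
pol()"
```

```text
t 9.3 p [0.4909 0.027  0.0189] yaw 132.86 F [-11.18  -1.54  14.2 ] M [-0.17  1.92  0.24] w 0.391 Bd [-47.7  31.1]
  Ftool [  6.49  -9.27 -14.18] Mtool [ 1.52  1.18 -0.24] q [ 0.06  0.35 -0.43  0.8  -0.    0.88]
  r 181.0 phi_pos 32.98 phi_yaw 32.53
```

Request:
step_arm(plan="-0.003 0.216 -0.01 0 0 0.3 -1;-0.003 0.216 0 0 0 0.3 -1;-0.003 0.216 0 0 0 0.3 -1;-0.003 0.216 0 0 0 0.3 -1;-0.003 0.216 0 0 0 0.3 -1")

```text
clock: 9.8
eef_pos: [0.5073, 0.0407, 0.0189]
orientation: [[-0.587, 0.809, -0.002], [0.809, 0.587, -0.0], [0.001, -0.002, -1.0]]
ft_force: [-11.8, -0.5, 12.2]
gripper_width: 0.39
```

```bash
python3 -c "
from h import *
pol()"
```

```text
t 9.8 p [0.5073 0.0407 0.0189] yaw 125.97 F [-11.76  -0.5   12.25] M [-0.02  2.02 -0.05] w 0.39 Bd [-29.1  41.7]
  Ftool [  6.52  -9.84 -12.22] Mtool [1.65 1.17 0.05] q [ 0.08  0.38 -0.38  0.82 -0.    1.02]
  r 180.98 phi_pos 26.19 phi_yaw 25.64
```

Request:
step_arm(plan="-0.003 0.216 0 0 0 0.3 -1;-0.003 0.216 0 0 0 0.3 -1;-0.003 0.216 0 0 0 0.3 -1;-0.003 0.216 0 0 0 0.3 -1;-0.003 0.216 0 0 0 0.3 -1")

```text
clock: 10.3
eef_pos: [0.5251, 0.0523, 0.0189]
orientation: [[-0.486, 0.874, -0.003], [0.874, 0.486, -0.0], [0.001, -0.003, -1.0]]
ft_force: [-14.8, 0.7, 16.4]
gripper_width: 0.388
```

Request:
step_arm(plan="-0.001 0.144 0 0 0 0.2 -1;-0.001 0.144 0 0 0 0.2 -1;-0.001 0.144 0 0 0 0.2 -1;-0.001 0.144 0 0 0 0.2 -1")

```text
clock: 10.7
eef_pos: [0.5352, 0.0577, 0.0189]
orientation: [[-0.43, 0.903, -0.003], [0.903, 0.43, 0.0], [0.002, -0.003, -1.0]]
ft_force: [-14.1, 1.8, 15.5]
gripper_width: 0.39
```

```bash
python3 - <<'E'
from h import *
pol()
c=imaging.camera("scene")
cv2.imwrite(f"pics/scene5.png",cv2.resize(c["color"][165:290,170:335],None,fx=4.5,fy=4.5,interpolation=cv2.INTER_CUBIC)[:,:,::-1])
pol()
E
```

```text
t 10.7 p [0.5352 0.0577 0.0189] yaw 115.44 F [-14.07   1.8   15.53] M [ 0.28  2.77 -0.39] w 0.39 Bd [ 1.4 53.4]
  Ftool [  7.69 -11.98 -15.49] Mtool [2.38 1.44 0.39] q [ 0.11  0.43 -0.3   0.85  0.    1.23]
  r 180.96 phi_pos 15.84 phi_yaw 15.11
t 10.75 p [0.5357 0.0579 0.0189] yaw 115.37 F [-12.96   2.8   13.04] M [ 0.51  2.33 -0.59] w 0.397 Bd [ 1.9 53.5]
  Ftool [  8.11 -10.54 -13.  ] Mtool [1.89 1.46 0.59] q [ 0.11  0.43 -0.3   0.85  0.    1.24]
  r 180.96 phi_pos 15.68 phi_yaw 15.04
```

View pics/scene5.png

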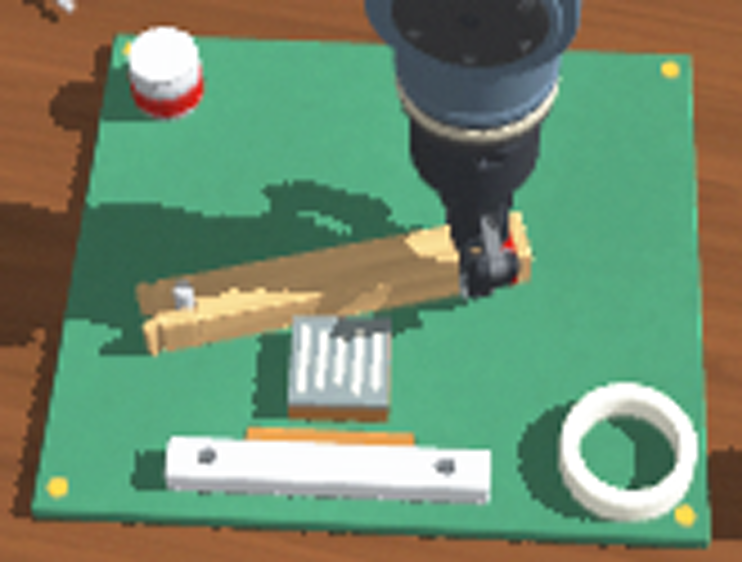

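Request:
step_arm(plan="-0.001 0.108 -0.015 0 0 0.15 -1;-0.001 0.108 0 0 0 0.15 -1;-0.001 0.108 0 0 0 0.15 -1")

```text
clock: 11.05
eef_pos: [0.5413, 0.0605, 0.0189]
orientation: [[-0.397, 0.918, -0.003], [0.918, 0.397, 0.001], [0.002, -0.003, -1.0]]
ft_force: [-11.6, 2.6, 7.8]
gripper_width: 0.389
```

```bash
python3 -c "
from h import *
pol()"
```

```text
t 11.05 p [0.5413 0.0605 0.0189] yaw 113.38 F [-11.63   2.59   7.85] M [ 0.62  2.17 -0.55] w 0.389 Bd [ 7.9 55.1]
  Ftool [ 7.01 -9.67 -7.81] Mtool [1.75 1.44 0.55] q [ 0.11  0.44 -0.28  0.85  0.    1.27]
  r 180.93 phi_pos 13.72 phi_yaw 13.05
```

Request:
step_arm(plan="-0.001 0.108 0 0 0 0.15 -1;-0.001 0.108 0 0 0 0.15 -1;-0.001 0.108 0 0 0 0.15 -1;-0.001 0.108 0 0 0 0.15 -1;-0.001 0.108 0 0 0 0.15 -1")

```text
clock: 11.55
eef_pos: [0.5513, 0.0646, 0.0189]
orientation: [[-0.341, 0.94, -0.003], [0.94, 0.341, 0.001], [0.002, -0.003, -1.0]]
ft_force: [-12.0, 4.9, 8.4]
gripper_width: 0.387
```

```bash
python3 -c "
from h import *
pol()"
```

```text
t 11.55 p [0.5513 0.0646 0.0189] yaw 109.95 F [-11.96   4.87   8.4 ] M [ 0.85  2.27 -0.55] w 0.387 Bd [18.5 57.3]
  Ftool [ 8.67 -9.61 -8.36] Mtool [1.85 1.58 0.54] q [ 0.12  0.46 -0.25  0.87  0.    1.34]
  r 180.94 phi_pos 10.29 phi_yaw 9.62
```

Request:
step_arm(plan="-0.001 0.1 0 0 0 0.14 -1;0 0.1 0 0 0 0.14 -1;0 0.1 0 0 0 0.14 -1;0 0.1 0 0 0 0.14 -1")

```text
clock: 11.95
eef_pos: [0.5589, 0.0673, 0.0189]
orientation: [[-0.299, 0.954, -0.003], [0.954, 0.299, 0.001], [0.002, -0.003, -1.0]]
ft_force: [-11.4, 5.6, 7.9]
gripper_width: 0.389
```

```bash
python3 - <<'E'
from h import *
pol()
c=imaging.camera("scene")
cv2.imwrite(f"pics/scene6.png",cv2.resize(c["color"][165:290,170:335],None,fx=4.5,fy=4.5,interpolation=cv2.INTER_CUBIC)[:,:,::-1])
pol()
E
```

```text
t 11.95 p [0.5589 0.0673 0.0189] yaw 107.39 F [-11.43   5.57   7.89] M [ 0.91  2.13 -0.6 ] w 0.389 Bd [26.5 58.6]
  Ftool [ 8.75 -9.26 -7.85] Mtool [1.76 1.51 0.6 ] q [ 0.12  0.47 -0.23  0.87  0.    1.39]
  r 180.91 phi_pos 7.73 phi_yaw 7.06
t 12.0 p [0.5592 0.0674 0.0189] yaw 107.34 F [-10.41   5.19   6.13] M [ 0.98  1.75 -0.76] w 0.389 Bd [26.8 58.6]
  Ftool [ 8.07 -8.41 -6.1 ] Mtool [1.38 1.46 0.76] q [ 0.12  0.47 -0.23  0.87  0.    1.39]
  r 180.91 phi_pos 7.63 phi_yaw 7.01
```

View pics/scene6.png

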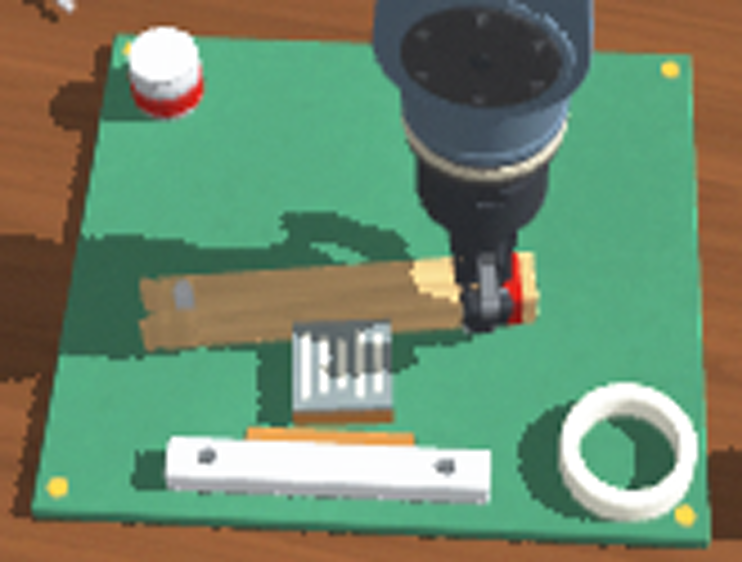

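Request:
step_arm(plan="0 0.072 0 0 0 0.1 -1;0 0.072 0 0 0 0.1 -1;0 0.072 0 0 0 0.1 -1;0 0.072 0 0 0 0.1 -1;0 0.072 0 0 0 0.1 -1")

```text
clock: 12.5
eef_pos: [0.5658, 0.0694, 0.0189]
orientation: [[-0.261, 0.965, -0.003], [0.965, 0.261, 0.001], [0.002, -0.003, -1.0]]
ft_force: [-12.0, 5.7, 7.4]
gripper_width: 0.394
```

```bash
python3 -c "
from h import *
pol()"
```

```text
t 12.5 p [0.5658 0.0694 0.0189] yaw 105.11 F [-12.05   5.67   7.44] M [ 1.05  2.18 -0.51] w 0.394 Bd [33.6 59.4]
  Ftool [  8.63 -10.17  -7.4 ] Mtool [1.83 1.58 0.51] q [ 0.12  0.48 -0.21  0.88  0.    1.43]
  r 180.93 phi_pos 5.46 phi_yaw 4.78
```

Request:
step_arm(plan="0 0.06 0 0 0 0.08 -1;0 0.06 0 0 0 0.08 -1;0 0.06 0 0 0 0.08 -1;0 0.06 0 0 0 0.08 -1")

```text
clock: 12.9
eef_pos: [0.5704, 0.0706, 0.0189]
orientation: [[-0.236, 0.972, -0.003], [0.972, 0.236, 0.001], [0.002, -0.003, -1.0]]
ft_force: [-12.7, 5.3, 8.7]
gripper_width: 0.388
```

```bash
python3 -c "
from h import *
pol()"
```

```text
t 12.9 p [0.5704 0.0706 0.0189] yaw 103.64 F [-12.7    5.34   8.72] M [ 0.98  2.38 -0.55] w 0.388 Bd [38.3 59.8]
  Ftool [  8.2  -11.11  -8.68] Mtool [2.08 1.51 0.55] q [ 0.12  0.49 -0.19  0.89  0.    1.46]
  r 180.9 phi_pos 3.97 phi_yaw 3.31
```

Request:
step_arm(plan="0 0.043 0 0 0 0.06 -1;0 0.043 0 0 0 0.06 -1;0 0.043 0 0 0 0.06 -1")

```text
clock: 13.2
eef_pos: [0.5728, 0.0712, 0.0189]
orientation: [[-0.222, 0.975, -0.003], [0.975, 0.222, 0.001], [0.002, -0.003, -1.0]]
ft_force: [-11.5, 6.2, 7.5]
gripper_width: 0.389
```

Request:
step_arm(plan="0 0.043 0 0 0 0.06 -1;0 0.043 0 0 0 0.06 -1")

```text
clock: 13.4
eef_pos: [0.5746, 0.0716, 0.0189]
orientation: [[-0.213, 0.977, -0.003], [0.977, 0.213, 0.001], [0.002, -0.003, -1.0]]
ft_force: [-12.7, 6.3, 8.3]
gripper_width: 0.385
```

```bash
python3 - <<'E'
from h import *
pol()
c=imaging.camera("scene")
cv2.imwrite(f"pics/scene7.png",cv2.resize(c["color"][165:290,170:335],None,fx=4.5,fy=4.5,interpolation=cv2.INTER_CUBIC)[:,:,::-1])
pol()
E
```

```text
t 13.4 p [0.5746 0.0716 0.0189] yaw 102.27 F [-12.75   6.27   8.34] M [ 1.01  2.25 -0.65] w 0.385 Bd [42.6 60. ]
  Ftool [  8.85 -11.15  -8.29] Mtool [1.98 1.47 0.65] q [ 0.12  0.5  -0.18  0.89  0.    1.48]
  r 180.93 phi_pos 2.59 phi_yaw 1.94
t 13.45 p [0.5747 0.0716 0.0189] yaw 102.25 F [-12.16   5.89   7.64] M [ 1.06  2.1  -0.73] w 0.388 Bd [42.7 60. ]
  Ftool [  8.35 -10.65  -7.6 ] Mtool [1.82 1.48 0.73] q [ 0.12  0.5  -0.18  0.89  0.    1.48]
  r 180.91 phi_pos 2.55 phi_yaw 1.92
```

View pics/scene7.png

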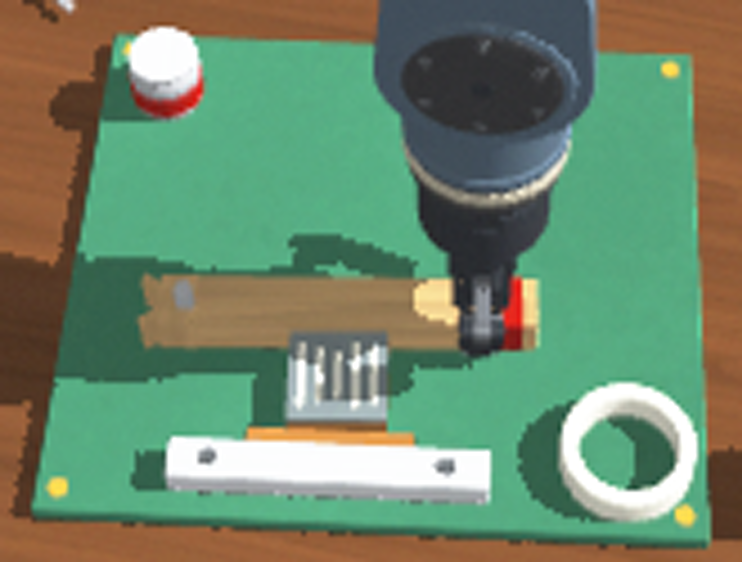

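Request:
step_arm(plan="0 0.036 0 0 0 0.05 -1;0 0.036 0 0 0 0.05 -1")

```text
clock: 13.65
eef_pos: [0.576, 0.0719, 0.0189]
orientation: [[-0.205, 0.979, -0.003], [0.979, 0.205, 0.001], [0.002, -0.003, -1.0]]
ft_force: [-12.0, 6.3, 8.9]
gripper_width: 0.393
```

Request:
step_arm(plan="0 0.03 0 0 0 0.04 -1;0 0.03 0 0 0 0.04 -1")

```text
clock: 13.85
eef_pos: [0.5771, 0.0721, 0.0189]
orientation: [[-0.198, 0.98, -0.003], [0.98, 0.198, 0.001], [0.002, -0.003, -1.0]]
ft_force: [-11.9, 6.2, 8.3]
gripper_width: 0.389
```

```bash
python3 -c "
from h import *
pol()"
```

```text
t 13.85 p [0.5771 0.0721 0.0189] yaw 101.45 F [-11.85   6.18   8.33] M [ 1.07  2.34 -0.69] w 0.389 Bd [45.2 60.1]
  Ftool [  8.42 -10.42  -8.29] Mtool [2.08 1.52 0.69] q [ 0.12  0.51 -0.17  0.9   0.    1.49]
  r 180.89 phi_pos 1.76 phi_yaw 1.12
```

Request:
step_arm(plan="0 0.03 0 0 0 0.04 -1;0 0.03 0 0 0 0.04 -1")

```text
clock: 14.05
eef_pos: [0.5783, 0.0724, 0.0189]
orientation: [[-0.192, 0.981, -0.003], [0.981, 0.192, 0.001], [0.002, -0.003, -1.0]]
ft_force: [-12.1, 7.5, 8.9]
gripper_width: 0.393
```

Request:
step_arm(plan="0 0.03 0 0 0 0.04 -1;0 0.03 0 0 0 0.04 -1")

```text
clock: 14.25
eef_pos: [0.5794, 0.0726, 0.0189]
orientation: [[-0.186, 0.983, -0.003], [0.983, 0.186, 0.001], [0.002, -0.003, -1.0]]
ft_force: [-12.5, 5.7, 8.5]
gripper_width: 0.394
```

```bash
python3 -c "
from h import *
pol()"
```

```text
t 14.25 p [0.5794 0.0726 0.0189] yaw 100.71 F [-12.53   5.71   8.55] M [ 1.16  2.41 -0.7 ] w 0.394 Bd [47.6 60.2]
  Ftool [  7.95 -11.28  -8.5 ] Mtool [2.15 1.59 0.7 ] q [ 0.12  0.51 -0.17  0.9   0.    1.51]
  r 180.9 phi_pos 1.02 phi_yaw 0.38
```

Request:
step_arm(plan="0 0.03 0 0 0 0.04 -1;0 0.03 0 0 0 0.04 -1")

```text
clock: 14.45
eef_pos: [0.5806, 0.0728, 0.0189]
orientation: [[-0.18, 0.984, -0.003], [0.984, 0.18, 0.001], [0.002, -0.003, -1.0]]
ft_force: [-13.7, 6.6, 9.1]
gripper_width: 0.39
```

```bash
python3 - <<'E'
from h import *
pol()
for n,(x0,y0,x1,y1) in (("top",(230,110,310,175)),("scene",(195,215,285,280))):
    c=imaging.camera(n)
    cv2.imwrite(f"pics/{n}8.png",cv2.resize(c["color"][y0:y1,x0:x1],None,fx=8,fy=8,interpolation=cv2.INTER_CUBIC)[:,:,::-1])
pol()
E
```

```text
t 14.45 p [0.5806 0.0728 0.0189] yaw 100.35 F [-13.67   6.58   9.05] M [ 1.14  2.41 -0.73] w 0.39 Bd [48.8 60.2]
  Ftool [  8.95 -12.3   -9.  ] Mtool [2.16 1.56 0.73] q [ 0.12  0.51 -0.16  0.9   0.    1.51]
  r 180.88 phi_pos 0.65 phi_yaw 0.02
t 14.55 p [0.5807 0.0729 0.0189] yaw 100.34 F [-12.32   6.99   7.97] M [ 1.13  2.27 -0.82] w 0.386 Bd [48.9 60.2]
  Ftool [  9.1  -10.89  -7.92] Mtool [2.03 1.52 0.82] q [ 0.12  0.51 -0.16  0.9   0.    1.51]
  r 180.89 phi_pos 0.61 phi_yaw 0.01
```

View pics/scene8.png

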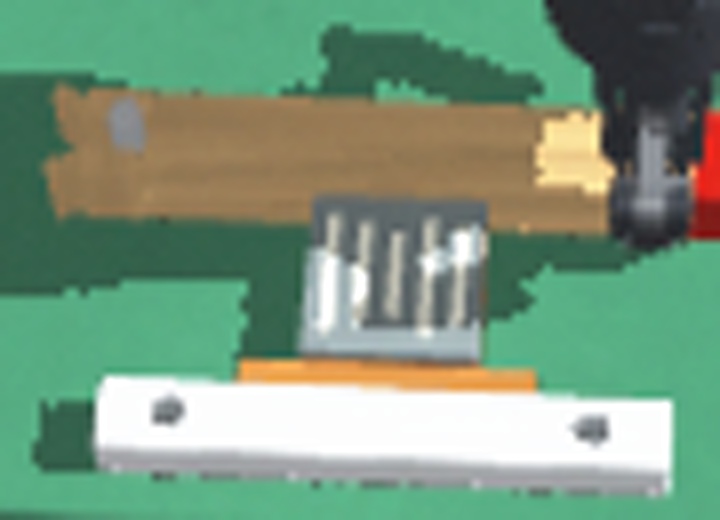

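View pics/top8.png

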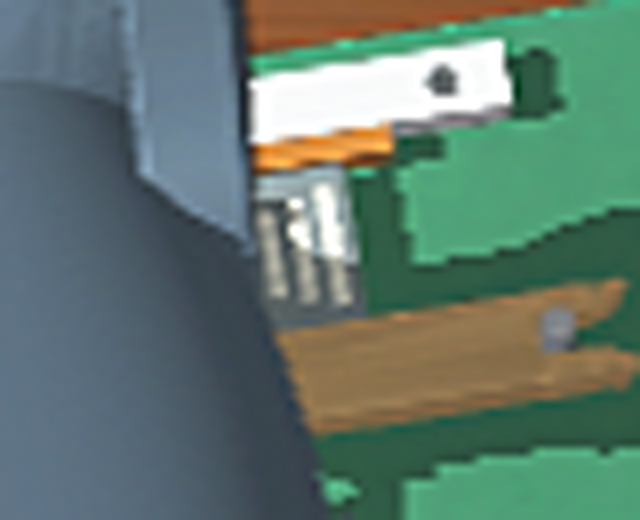

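Request:
step_arm(plan="0 0.03 0 0 0 0.04 -1;0 0.03 0 0 0 0.04 -1")

```text
clock: 14.75
eef_pos: [0.5817, 0.0731, 0.0189]
orientation: [[-0.173, 0.985, -0.003], [0.985, 0.173, 0.001], [0.002, -0.003, -1.0]]
ft_force: [-12.1, 6.7, 9.3]
gripper_width: 0.388
```

```bash
python3 -c "
from h import *
pol()"
```

```text
t 14.75 p [0.5817 0.0731 0.0189] yaw 99.98 F [-12.09   6.68   9.26] M [ 1.16  2.46 -0.74] w 0.388 Bd [49.9 60.2]
  Ftool [  8.69 -10.78  -9.21] Mtool [2.22 1.57 0.74] q [ 0.12  0.51 -0.16  0.9   0.    1.52]
  r 180.89 phi_pos 0.27 phi_yaw -0.35
```

Request:
step_arm(plan="0 0.03 0 0 0 0.04 -1;0 0.02 0 0 0 0.03 -1")

```text
clock: 14.95
eef_pos: [0.5827, 0.0733, 0.0189]
orientation: [[-0.168, 0.986, -0.003], [0.986, 0.168, 0.001], [0.002, -0.003, -1.0]]
ft_force: [-12.2, 6.3, 9.3]
gripper_width: 0.395
```

Request:
step_arm(plan="0 0.02 0 0 0 0.03 -1;0 0.02 0 0 0 0.03 -1")

```text
clock: 15.15
eef_pos: [0.5836, 0.0734, 0.0189]
orientation: [[-0.163, 0.987, -0.003], [0.987, 0.163, 0.001], [0.002, -0.003, -1.0]]
ft_force: [-12.4, 6.9, 8.8]
gripper_width: 0.391
```

```bash
python3 -c "
from h import *
pol()"
```

```text
t 15.15 p [0.5836 0.0734 0.0189] yaw 99.38 F [-12.37   6.88   8.84] M [ 1.11  2.35 -0.78] w 0.391 Bd [51.8 60.2]
  Ftool [  8.82 -11.11  -8.79] Mtool [2.13 1.48 0.78] q [ 0.12  0.52 -0.15  0.9   0.    1.53]
  r 180.86 phi_pos -0.31 phi_yaw -0.95
```

Request:
step_arm(plan="0 0.02 0 0 0 0.03 -1;0 0.02 0 0 0 0.03 -1")

```text
clock: 15.35
eef_pos: [0.5844, 0.0735, 0.0189]
orientation: [[-0.158, 0.987, -0.003], [0.987, 0.158, 0.001], [0.002, -0.003, -1.0]]
ft_force: [-12.4, 6.4, 8.9]
gripper_width: 0.388
```

Request:
step_arm(plan="0 0.02 0 0 0 0.03 -1;0 0.02 0 0 0 0.03 -1")

```text
clock: 15.55
eef_pos: [0.5849, 0.0736, 0.0189]
orientation: [[-0.154, 0.988, -0.004], [0.988, 0.154, 0.001], [0.002, -0.004, -1.0]]
ft_force: [-17.2, 5.8, 12.1]
gripper_width: 0.385
```

```bash
python3 -c "
from h import *
pol()"
```

```text
t 15.55 p [0.5849 0.0736 0.0189] yaw 98.85 F [-17.24   5.82  12.13] M [ 1.    3.06 -0.44] w 0.385 Bd [53.1 60.2]
  Ftool [  8.42 -16.19 -12.06] Mtool [2.87 1.46 0.44] q [ 0.12  0.52 -0.15  0.91  0.    1.54]
  r 180.9 phi_pos -0.74 phi_yaw -1.48
```

Request:
step_arm(plan="0 0 0 0 0 0 -1;0 0 0 0 0 0 -1")

```text
clock: 15.75
eef_pos: [0.5849, 0.0736, 0.0189]
orientation: [[-0.154, 0.988, -0.004], [0.988, 0.154, 0.001], [0.002, -0.003, -1.0]]
ft_force: [-14.1, 6.4, 9.8]
gripper_width: 0.393
```

```bash
python3 - <<'E'
from h import *
for n,(x0,y0,x1,y1) in (("top",(230,110,310,175)),("scene",(195,215,285,280))):
    c=imaging.camera(n); pol()
    cv2.imwrite(f"pics/{n}9.png",cv2.resize(c["color"][y0:y1,x0:x1],None,fx=8,fy=8,interpolation=cv2.INTER_CUBIC)[:,:,::-1])
E
```

```text
t 15.8 p [0.5849 0.0736 0.0189] yaw 98.85 F [-13.89   6.26  10.52] M [ 1.07  2.7  -0.48] w 0.386 Bd [53.1 60.2]
  Ftool [  8.34 -12.8  -10.46] Mtool [2.5  1.47 0.48] q [ 0.12  0.52 -0.15  0.91  0.    1.54]
  r 180.89 phi_pos -0.74 phi_yaw -1.48
t 15.85 p [0.5849 0.0736 0.0189] yaw 98.86 F [-15.29   6.38  10.38] M [ 1.05  2.74 -0.49] w 0.393 Bd [53.1 60.2]
  Ftool [  8.67 -14.16 -10.31] Mtool [2.55 1.46 0.49] q [ 0.12  0.52 -0.15  0.91  0.    1.54]
  r 180.9 phi_pos -0.73 phi_yaw -1.47
```

View pics/scene9.png

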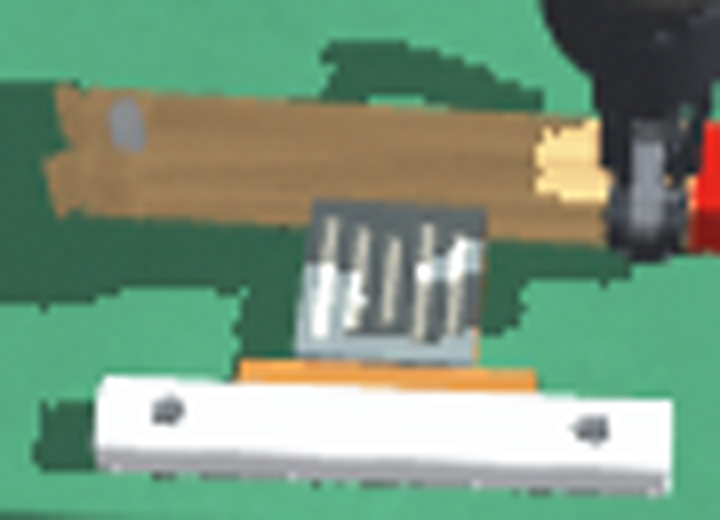

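View pics/top9.png

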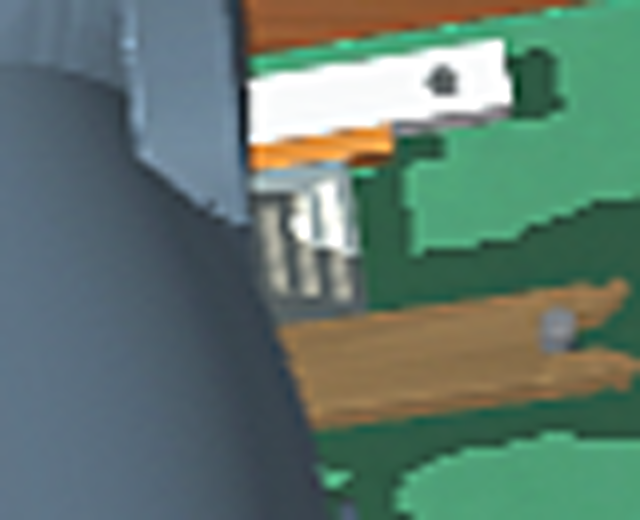

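Request:
step_arm(plan="0 0 -0.008 0 0 0 -1;0 0 -0.007 0 0 0 -1;0 0 0 0 0 0 -1")

```text
clock: 16.15
eef_pos: [0.5849, 0.0736, 0.0189]
orientation: [[-0.154, 0.988, -0.004], [0.988, 0.154, 0.001], [0.002, -0.004, -1.0]]
ft_force: [-13.8, 6.8, 5.6]
gripper_width: 0.389
```

```bash
python3 - <<'E'
from h import *
for i in range(3): imaging.camera("scene"); pol()
E
```

```text
t 16.2 p [0.5849 0.0736 0.0189] yaw 98.85 F [-11.98   7.18   6.28] M [ 1.13  2.26 -0.53] w 0.39 Bd [53.1 60.2]
  Ftool [  8.94 -10.75  -6.23] Mtool [2.06 1.47 0.53] q [ 0.12  0.52 -0.15  0.91  0.    1.54]
  r 180.89 phi_pos -0.74 phi_yaw -1.48
t 16.25 p [0.5849 0.0736 0.0189] yaw 98.86 F [-11.68   6.31   4.87] M [ 1.11  2.28 -0.45] w 0.389 Bd [53.1 60.2]
  Ftool [  8.04 -10.59  -4.82] Mtool [2.08 1.45 0.45] q [ 0.12  0.52 -0.15  0.91  0.    1.54]
  r 180.9 phi_pos -0.74 phi_yaw -1.47
t 16.3 p [0.5849 0.0736 0.0189] yaw 98.86 F [-12.53   6.2    5.09] M [ 1.22  2.25 -0.42] w 0.392 Bd [53.1 60.2]
  Ftool [  8.06 -11.44  -5.04] Mtool [2.04 1.56 0.42] q [ 0.12  0.52 -0.15  0.91  0.    1.54]
  r 180.9 phi_pos -0.74 phi_yaw -1.47
```

Request:
step_arm(plan="0 0.01 0 0 0 0 -1;0 0.005 0 0 0 0 -1;0 0 0 0 0 0 -1")

```text
clock: 16.6
eef_pos: [0.5849, 0.0736, 0.0189]
orientation: [[-0.154, 0.988, -0.004], [0.988, 0.154, 0.001], [0.002, -0.004, -1.0]]
ft_force: [-15.2, 5.6, 7.7]
gripper_width: 0.389
```

```bash
python3 - <<'E'
from h import *
for i in range(3): imaging.camera("scene"); pol()
E
```

```text
t 16.65 p [0.5849 0.0736 0.0189] yaw 98.85 F [-14.68   6.32   7.49] M [ 1.03  2.73 -0.46] w 0.391 Bd [53.2 60.2]
  Ftool [  8.52 -13.56  -7.42] Mtool [2.54 1.44 0.46] q [ 0.12  0.52 -0.15  0.91  0.    1.54]
  r 180.88 phi_pos -0.75 phi_yaw -1.48
t 16.7 p [0.5849 0.0736 0.0189] yaw 98.85 F [-14.72   6.26   7.33] M [ 1.11  2.73 -0.48] w 0.392 Bd [53.1 60.2]
  Ftool [  8.46 -13.61  -7.26] Mtool [2.52 1.52 0.47] q [ 0.12  0.52 -0.15  0.91  0.    1.54]
  r 180.88 phi_pos -0.74 phi_yaw -1.48
t 16.75 p [0.5849 0.0736 0.0189] yaw 98.85 F [-14.14   5.85   7.25] M [ 1.08  2.7  -0.51] w 0.385 Bd [53.1 60.1]
  Ftool [  7.97 -13.1   -7.18] Mtool [2.5  1.48 0.5 ] q [ 0.12  0.52 -0.15  0.91  0.    1.54]
  r 180.85 phi_pos -0.74 phi_yaw -1.48
```

Request:
step_arm(plan="0 0.006 0 0 0 0 -1;0 0 0 0 0 0 -1;0 0 0 0 0 0 -1;0 0 0 0 0 0 -1")

```text
clock: 17.15
eef_pos: [0.5849, 0.0736, 0.0189]
orientation: [[-0.154, 0.988, -0.004], [0.988, 0.154, 0.001], [0.002, -0.004, -1.0]]
ft_force: [-15.5, 5.8, 8.5]
gripper_width: 0.388
```

```bash
python3 - <<'E'
from h import *
for i in range(3): imaging.camera("scene"); pol()
E
```

```text
t 17.2 p [0.5849 0.0736 0.0189] yaw 98.85 F [-14.64   6.82   9.13] M [ 1.09  2.87 -0.44] w 0.392 Bd [53.2 60.2]
  Ftool [  9.01 -13.46  -9.06] Mtool [2.67 1.53 0.44] q [ 0.12  0.52 -0.15  0.91  0.    1.54]
  r 180.88 phi_pos -0.75 phi_yaw -1.48
t 17.25 p [0.5849 0.0736 0.0189] yaw 98.85 F [-15.27   5.7    8.23] M [ 1.04  2.86 -0.5 ] w 0.389 Bd [53.1 60.2]
  Ftool [  7.99 -14.24  -8.15] Mtool [2.67 1.47 0.5 ] q [ 0.12  0.52 -0.15  0.91  0.    1.54]
  r 180.89 phi_pos -0.74 phi_yaw -1.48
t 17.3 p [0.5849 0.0736 0.0189] yaw 98.85 F [-16.07   5.54   7.27] M [ 1.09  2.89 -0.45] w 0.393 Bd [53.2 60.2]
  Ftool [  7.96 -15.06  -7.19] Mtool [2.69 1.53 0.45] q [ 0.12  0.52 -0.15  0.91  0.    1.54]
  r 180.89 phi_pos -0.75 phi_yaw -1.48
```

Squeeze held (about 14.4 N sideways, of which about 10 N is friction in the slide, so about 8–10 N on the block). Now unload gently before opening.

Request:
step_arm(plan="0.01 -0.02 0 0 0 0 -1;0.01 -0.02 0 0 0 0 -1;0 0 0 0 0 0 -1")

```text
clock: 17.6
eef_pos: [0.5849, 0.0737, 0.0189]
orientation: [[-0.154, 0.988, -0.003], [0.988, 0.154, 0.001], [0.001, -0.003, -1.0]]
ft_force: [-9.4, 4.0, 2.8]
gripper_width: 0.388
```

```bash
python3 - <<'E'
from h import *
pol()
E
```

```text
t 17.6 p [0.5849 0.0737 0.0189] yaw 98.84 F [-9.41  3.96  2.81] M [ 0.69  1.65 -0.44] w 0.388 Bd [53.1 60.2]
  Ftool [ 5.36 -8.7  -2.78] Mtool [1.53 0.93 0.44] q [ 0.12  0.52 -0.15  0.91  0.    1.54]
  r 180.92 phi_pos -0.73 phi_yaw -1.49
```

Request:
step_arm(plan="0.005 -0.02 0.006 0 0 0 -1;0.005 -0.015 0.004 0 0 0 -1;0 0 0 0 0 0 -1")

```text
clock: 17.9
eef_pos: [0.5848, 0.0736, 0.0189]
orientation: [[-0.154, 0.988, -0.002], [0.988, 0.154, 0.0], [0.001, -0.002, -1.0]]
ft_force: [-4.3, 3.2, 1.3]
gripper_width: 0.388
```

```bash
python3 - <<'E'
from h import *
pol()
E
```

```text
t 17.9 p [0.5848 0.0736 0.0189] yaw 98.84 F [-4.28  3.24  1.3 ] M [ 0.59  0.95 -0.36] w 0.388 Bd [53.1 60.2]
  Ftool [ 3.86 -3.73 -1.3 ] Mtool [0.85 0.72 0.36] q [ 0.12  0.52 -0.15  0.9   0.    1.54]
  r 180.91 phi_pos -0.72 phi_yaw -1.49
```

Request:
step_arm(plan="0 0 0 0 0 0 0;0 0 0 0 0 0 0;0 0 0 0 0 0 0.5;0 0 0 0 0 0 0.8;0 0 0 0 0 0 0.8")

```text
clock: 18.4
eef_pos: [0.5858, 0.0735, 0.0194]
orientation: [[-0.154, 0.988, 0.0], [0.988, 0.154, -0.0], [-0.0, 0.0, -1.0]]
ft_force: [0.1, -0.2, -0.3]
gripper_width: 0.897
```

```bash
python3 - <<'E'
from h import *
pol()
c=imaging.camera("wrist"); cv2.imwrite("pics/wrist10.png",c["color"][:,:,::-1])
E
```

```text
t 18.4 p [0.5858 0.0735 0.0194] yaw 98.84 F [ 0.06 -0.17 -0.26] M [ 0.02 -0.06  0.  ] w 0.897 Bd [54.  59.9]
  Ftool [-0.18  0.03  0.26] Mtool [-0.06  0.01 -0.  ] q [ 0.12  0.52 -0.15  0.9  -0.    1.54]
  r 180.59 phi_pos -1.02 phi_yaw -1.49
```

View pics/wrist10.png

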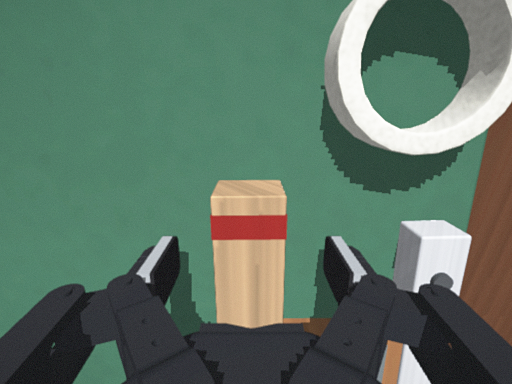

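Fingers are clear on both sides (pads at columns ~165 and ~340, bar 212–287). Raise straight up, then retreat so the cameras see everything.

Request:
step_arm(plan="0 0 -0.5 0 0 0 0.8;0 0 -1 0 0 0 0.8;0 0 -1 0 0 0 0.8;0 0 -1 0 0 0 0.8;0 0 -1 0 0 0 0.8")

```text
clock: 18.95
eef_pos: [0.5858, 0.0735, 0.1111]
orientation: [[-0.154, 0.988, 0.001], [0.988, 0.154, 0.0], [-0.0, 0.001, -1.0]]
ft_force: [0.6, -0.4, 0.1]
gripper_width: 0.898
```

Request:
step_arm(plan="0 0 -1 0 0 0 0.8;0 0 -1 0 0 0 0.8;0 -0.8 -0.8 0 0 0 0.8;0 -1 -0.5 0 0 0 0.8;0 -1 0 0 0 0 0.8")

```text
clock: 19.45
eef_pos: [0.5305, 0.0649, 0.1776]
orientation: [[-0.154, 0.988, 0.003], [0.988, 0.154, 0.0], [-0.0, 0.003, -1.0]]
ft_force: [0.3, -0.4, 0.3]
gripper_width: 0.898
```

Request:
step_arm(plan="0 -1 0 0 0 0 0.8;0 -1 0 0 0 0 0.8;0 -1 0 0 0 0 0.8;0 -1 0 0 0 0 0.8;0 -1 0 0 0 0 0.8")

```text
clock: 19.95
eef_pos: [0.4308, 0.0494, 0.1762]
orientation: [[-0.154, 0.988, 0.001], [0.988, 0.154, 0.0], [-0.0, 0.001, -1.0]]
ft_force: [0.3, 0.9, 0.6]
gripper_width: 0.902
```

Request:
step_arm(plan="0.5 -1 0 0 0 0 0.8;0.5 -1 0 0 0 0 0.8;0.5 -1 0 0 0 0 0.8;0.5 -0.5 0 0 0 0 0.8;0 0 0 0 0 0 0.8")

```text
clock: 20.45
eef_pos: [0.3556, 0.079, 0.176]
orientation: [[-0.155, 0.988, 0.001], [0.988, 0.155, 0.0], [0.0, 0.001, -1.0]]
ft_force: [0.5, 0.3, 0.5]
gripper_width: 0.899
```

```bash
python3 - <<'E'
from h import *
st()
for n,(x0,y0,x1,y1) in (("top",(180,95,345,255)),("scene",(170,165,335,290))):
    c=imaging.camera(n); np.save(f"f_{n}.npy",c["color"])
    cv2.imwrite(f"pics/{n}11.png",cv2.resize(c["color"][y0:y1,x0:x1],None,fx=4.5,fy=3.7 if n=='top' else 4.5,interpolation=cv2.INTER_CUBIC)[:,:,::-1])
E
```

```text
t 20.45 p [0.3556 0.079  0.176 ] yaw 98.91 F [0.52 0.33 0.47] M [ 0.01  0.   -0.01] w 0.899 Bd [-171.4  106.6]
```

View pics/top11.png

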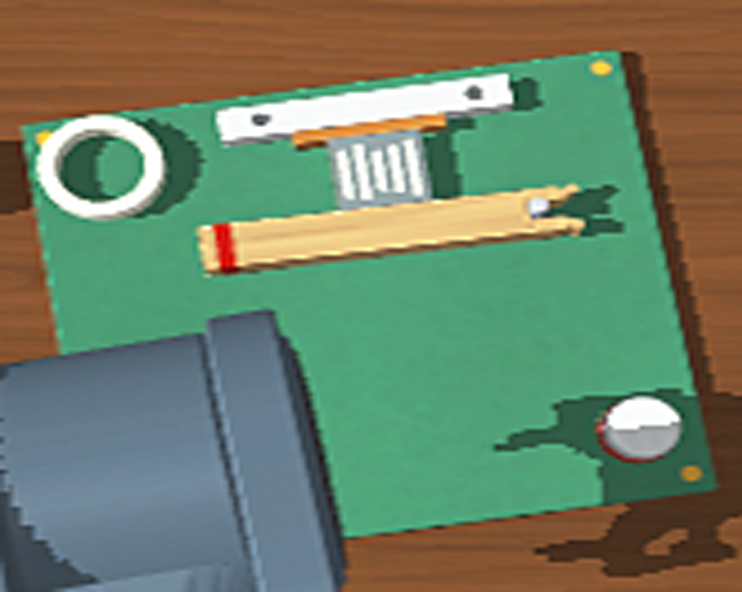

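View pics/scene11.png

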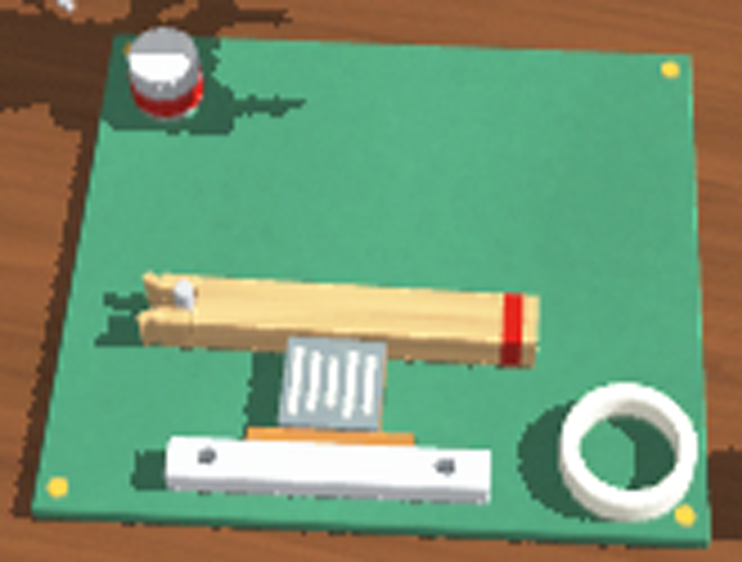

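```bash
python3 - <<'E'
from h import *
for n,x0,y0,fx,fy,it in (('top',180,95,4.5,3.7,[('blkTL',328,142,.037),('blkTR',420,130,.037),('blkBR',431,197,.037),('blkBL',341,207,.037),('stripL',293,135,.035),('stripR',447,115,.035),('barredTL',199,228,.045),('barredBL',205,268,.045),('lipT',578,186,.045),('lipB',581,227,.045),('post',541,205,.06)]),
 ('scene',170,165,4.5,4.5,[('blk-',291,338,.037),('blk+',386,341,.037),('blk+f',382,430,.037),('blk-f',280,427,.037),('strip-',247,428,.035),('strip+',414,434,.035),('redback',539,296,.045),('redfront',538,342,.045),('lipback',145,273,.045),('lipfront',139,312,.045)])):
    c=imaging.camera(n)
    for k,u,v,z in it: print(n,k,B(onz(c,x0+u/fx-.4,y0+v/fy-.4,z)))
E
```

```text
top blkTL [125.1   3.2]
top blkTR [125.3 -56.9]
top blkBR [ 71.  -55.1]
top blkBL [72.2  3.1]
top stripL [134.8  24.6]
top stripR [135.1 -76.3]
top barredTL [68.2 95.2]
top barredBL [36.4 96. ]
top lipT [  62.9 -148.5]
top lipB [  30.6 -144.8]
top post [  48.5 -120.7]
scene blk- [ 68.6 -54.2]
scene blk+ [67.9  3.8]
scene blk+f [128.2   4.9]
scene blk-f [129.1 -55.5]
scene strip- [129.7 -75.2]
scene strip+ [128.8  23.9]
scene redback [36.4 96. ]
scene redfront [68.7 95.8]
scene lipback [  31.5 -147.7]
scene lipfront [  59.5 -147.7]
```

```bash
python3 -c "
from workcell import sign_off
print(sign_off())"
```

```text
the job is handed in; nothing more can be done
None
```

The bar is seated on the post and lies in line with the fence. The block is flat against the packing strip, and I've handed the job in, at about 21 s of the 72 s. I gripped the bar 84 mm from its middle and slid it until the slot bottomed on the post. I then swung it about the post with 6–9 N held along it, squeezed the block, eased the load off, let go and backed away.

**Position at the last look:**
- **Fork:** the slot bottom is on the post. The lip ends lie about 26 mm past the post's axis, as they should.
- **Bar:** within about 0.7–1.5° of the fence line by arm pose and pictures. It ends turned slightly past the line.
- **Block:** its edge is parallel to the strip, within about 1 mm in the scene view. Its middle is at about board x +98, y −26 mm, 95 mm from the post along the fence.
- **Other things:** the tin and tape did not move, and the gripper read zero force once open.

**Uncertain points:**
- **Block squeeze:** the force on the block could only be worked out, not measured. I read about 14.4 N sideways at the gripper, less about 10 N for sliding friction. With leverage that gives about 8–10 N on the block. That sliding friction is above the 2–7 N you gave, because the gripper was also pressing the bar down by 8–9 N, so the result is only good to a few N.
- **Post force:** when the slot first touched the post, the gripper read about 22 N along the bar, sliding friction included. I put that at about 16 N on the post itself, and backed it off at once.
- **Strip in the top view:** my picks there put the strip edge at board x 135 and the block edge at 125, against 129 and 128–129 in the scene view. I took the scene view, which sees that face better and agrees with the felt contact.

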